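# Drain, uncover and vacuum-dry the rinsed plungers

## Task

The rinsed steel plungers lie scattered in the lidded draining tray: with its lid on, tip the tray up by its handle until every plunger has slid into the drain half (the half away from the handle), and set it down flat again. Then take the lid off, stand all the plungers upright inside the rim of the vacuum drying plate, and only after that set the stopcock beside the plate to half open, 45 degrees. Leave the lid seated on the empty tray again, and do not disturb the other things on the bench.

Things in the scene. Friction and masses are not known exactly. Their poses are not given: they have to be found in the camera images.
- tray: draining tray of steel, loose, 0.47 kg, 116 mm long (x), 62 wide (y), walls 20 high, inner floor 5.5 above the underside. Origin: centre of its underside, z up. Handle at the -x end, drain slots in the +x end wall: the drain half is x > 0. The floor is slippery (plungers start to slide at 10 to 20 degrees). It can be tipped about its +x lower edge (x = +58 mm, z = 0).
- tray_handle (a point): middle of the tray's black stub handle, at x = -91, y = 0, z = +25 mm in the tray's frame: a bar 14 mm wide (tray y), 42 mm long (tray x) and 30 mm high (8 to 38 mm above the bench when the tray stands flat), rigid with the tray. Axes as the tray's.
- lid_fin (a point): middle of the grey fin (12 mm wide in y, 50 long in x, 26 high) on top of the clear loose lid, 0.14 kg, a deep cover. The lid's top is 13 mm below this point; its skirt (122x68 mm inside, 127x73 outside, lower edge 55 mm below) hangs 9 mm down outside the tray's walls, 3 mm play all round. Seated: 66 mm above the tray's underside, centred, axes as the tray's. On the bench: 55 mm up.
- plunger1_c (a point): steel plunger: round foot 26 mm across and 12 mm high with a plain upright stem 11 mm thick above it, 40 mm tall in all, 60 g. This point: on its axis, half-way up (20 mm above its underside); z along the stem. 3 or 4 plungers are present; absent ones read None.
- plunger2_c (a point): steel plunger: round foot 26 mm across and 12 mm high with a plain upright stem 11 mm thick above it, 40 mm tall in all, 60 g. This point: on its axis, half-way up (20 mm above its underside); z along the stem. 3 or 4 plungers are present; absent ones read None.
- plunger3_c (a point): steel plunger: round foot 26 mm across and 12 mm high with a plain upright stem 11 mm thick above it, 40 mm tall in all, 60 g. This point: on its axis, half-way up (20 mm above its underside); z along the stem. 3 or 4 plungers are present; absent ones read None.
- plunger4_c (a point): steel plunger: round foot 26 mm across and 12 mm high with a plain upright stem 11 mm thick above it, 40 mm tall in all, 60 g. This point: on its axis, half-way up (20 mm above its underside); z along the stem. 3 or 4 plungers are present; absent ones read None.
- plate (a point): centre of the top face of the vacuum drying plate, 22 mm above the bench, on a white block fixed to the bench; the plate is 84 mm square inside a rim 5.5 mm high. The block is 92 mm wide (y) and reaches from x = +47 to x = -110 mm in this frame; z up. The bench before it, towards the robot, is clear for the lid. A microscope, 0.35 m high, stands about 6 cm beyond its -y side: keep the hand clear of it.
- valve (a joint): angle of the stopcock handle, rad: 0 closed (the handle's bar lies along the plate's y), pi/2 fully open (along the plate's x), grows anticlockwise seen from above; three marks on the block at 0, 45 and 90 degrees. Stiff enough to stay where it is left (0.06 N m).
- valve_grip (a point): on the stopcock's upright axis, mid-height of its black bar handle: 12 mm wide, 56 long (-24 to +32 along this frame's y, which turns with it), 20 high. 31 mm above the plate's face, at x = -78, y = +10 mm in the plate's frame. The block's top is 31 mm below this point; a hub 28 mm across stands under the bar up to 18 mm below this point.
- amber_bottle: bystander: brown glass bottle with a white cap, 52 mm across, 98 mm high; origin at its underside. Leave it alone.
- objective_case: bystander: small clear canister with a black cap, 38 mm across, 62 mm high; origin at its underside. Leave it alone.

How it is judged:
On the way, in this order (a step that is already met when the one before it is completed fails the run):
1. the tray is tipped, drain end down, with its lid on (angle between tray's own z axis and vertical above 0.12 rad and x of lid_fin in the frame of tray between -0.007 and 0.007 m and y of lid_fin in the frame of tray between -0.007 and 0.007 m and z of lid_fin in the frame of tray between 0.061 and 0.071 m and angle between the x axis of lid_fin and the x axis of tray, either way round below 0.08 rad and z of tray_handle in the frame of plate above 0.015 m), for 0.1 s.
2. the tray stands flat again, lid on, every plunger in the drain half (angle between tray's own z axis and vertical below 0.04 rad and linear speed of tray below 0.02 m/s and x of lid_fin in the frame of tray between -0.007 and 0.007 m and y of lid_fin in the frame of tray between -0.007 and 0.007 m and z of lid_fin in the frame of tray between 0.061 and 0.071 m and angle between the x axis of lid_fin and the x axis of tray, either way round below 0.08 rad and x of each of plunger1_c, plunger2_c, plunger3_c, plunger4_c in the frame of tray above 0.003 m), for 0.3 s.
3. the lid is off the tray (distance between lid_fin and tray above 0.11 m), for 0.1 s.
4. all plungers stand on the drying plate, the stopcock not yet opened (x of plunger1_c in the frame of plate between -0.038 and 0.038 m and y of plunger1_c in the frame of plate between -0.038 and 0.038 m and z of plunger1_c in the frame of plate between 0.015 and 0.026 m and angle between each of plunger1_c, plunger2_c, plunger3_c, plunger4_c's own z axis and vertical below 0.12 rad and x of plunger2_c in the frame of plate between -0.038 and 0.038 m and y of plunger2_c in the frame of plate between -0.038 and 0.038 m and z of plunger2_c in the frame of plate between 0.015 and 0.026 m and x of plunger3_c in the frame of plate between -0.038 and 0.038 m and y of plunger3_c in the frame of plate between -0.038 and 0.038 m and z of plunger3_c in the frame of plate between 0.015 and 0.026 m and x of plunger4_c in the frame of plate between -0.038 and 0.038 m and y of plunger4_c in the frame of plate between -0.038 and 0.038 m and z of plunger4_c in the frame of plate between 0.015 and 0.026 m and value of joint valve below 0.45 rad), for 0.3 s.
5. the stopcock is half open (value of joint valve between 0.665 and 0.905 rad), for 0.2 s.
At the end, for the whole second after the job is handed in: Every plunger present stands upright (within 7 degrees) on the drying plate, its axis within 38 mm of the plate's centre along each side of the plate, at rest; the lid is seated on the tray (within 7 mm and 5 degrees), which stands flat on the bench; the stopcock is at 45 degrees, within 7 degrees (all of step 5 and x of plunger1_c in the frame of plate between -0.038 and 0.038 m and y of plunger1_c in the frame of plate between -0.038 and 0.038 m and z of plunger1_c in the frame of plate between 0.015 and 0.026 m and angle between each of plunger1_c, plunger2_c, plunger3_c, plunger4_c's own z axis and vertical below 0.12 rad and x of plunger2_c in the frame of plate between -0.038 and 0.038 m and y of plunger2_c in the frame of plate between -0.038 and 0.038 m and z of plunger2_c in the frame of plate between 0.015 and 0.026 m and x of plunger3_c in the frame of plate between -0.038 and 0.038 m and y of plunger3_c in the frame of plate between -0.038 and 0.038 m and z of plunger3_c in the frame of plate between 0.015 and 0.026 m and x of plunger4_c in the frame of plate between -0.038 and 0.038 m and y of plunger4_c in the frame of plate between -0.038 and 0.038 m and z of plunger4_c in the frame of plate between 0.015 and 0.026 m and linear speed of each of plunger1, plunger2, plunger3, plunger4, tray below 0.02 m/s and x of lid_fin in the frame of tray between -0.007 and 0.007 m and y of lid_fin in the frame of tray between -0.007 and 0.007 m and z of lid_fin in the frame of tray between 0.061 and 0.071 m and angle between the x axis of lid_fin and the x axis of tray, either way round below 0.08 rad and angle between tray's own z axis and vertical below 0.04 rad and height (world z) of tray below 0.006 m); the robot touches nothing.
It fails at once if a bystander is pushed more than 4 cm (distance of any of amber_bottle, objective_case from where it was at the start of the episode above 0.04 m).
It fails at once if a plunger falls to the floor (height (world z) of any of plunger1_c, plunger2_c, plunger3_c, plunger4_c below -0.1 m).
Of plunger2, plunger3, plunger4 only 2 to 3 are there at a start; the rules pass over those that are not, and their reading is None.
At some moment in a run one of lid may be knocked a few centimetres aside while the robot is not near it.
It also fails if it takes over 208 s, if anything falls off the work surface, if the arm or the gripper's body presses on something with over 40 N, if the wrist force passes 120 N, or if a joint passes its speed limit or range.

## Robot

A 7-joint arm with a two-finger parallel gripper is mounted at the origin on a cart in front of the work surface, level with it; the furniture and walls round the work are solid. World frame = base frame: x ahead of the robot, y to its left, z up, the work surface at z = 0. Lengths are in m, angles in rad, forces in N, time in s.
With the tool pointing down it reaches from about 0.4 to 0.85 m from the base axis. Payload 10.4 kg.
Tool frame: the origin (TCP) lies on the centre line of the jaws, within the pads' length; the fingertips stand 14 mm ahead of it and the grasp point (between the pads) lies 5 mm behind it; z points along the fingers, y is the line along which they close (so a half turn about z gives the same grasp; the last joint's range is limited). The gripper opens to 85 mm and grips with 20 to 120 N. Pads are 22 mm wide; open, the fingers measure 114 mm over their backs; the gripper's body (76 mm by 85 mm) begins 54 mm behind the grasp point. The pads swing forward as they close: fully open they stand 13 mm farther back than shut.
Start: joints at [-1.368, 0.332, -0.065, 1.46, 0.022, 1.35, -0.088], TCP at [0.14, 0.609, 0.245] pointing down, gripper open.
Joint ranges: [-2.6, 2.6], [-0.5, 2.12], [-1.47, 1.34], [0.16, 2.42], [-1.27, 4.41], [0.06, 2.06], [-2.6, 2.6]. Speed limits (rad/s): [2.22, 2.22, 2.79, 2.79, 3.14, 3.14, 3.14].

## Interface

Orientations are given as a unit quaternion [x, y, z, w].
In Python, from cell import r, viewer gives the robot as it stands.
- The arm moves only by the shell command python3 -m handwheel 'ROWS' [FORCE]. ROWS is JSON, a list of rows, each a list of 3 entries, a list of its own where there are three numbers: the gripper command: -1 is shut, 1 is fully open, values between are in proportion, then the shift along the tool's x, y, z in m, then the turn about the tool's z in degrees. A call has 1 to 20 rows; each row shifts and turns the commanded pose from where the row before left it, along the tool's axes as they then stand; what a row does not reach is not made up. A row lasts 1/12 s, in which the tool goes at most 41.7 mm and 7.16 degrees, less where a joint would pass 70% of its speed; a pose out of reach is approached as far as the arm can. A call with a gripper value outside its range is refused whole. The fingers move at their own pace and stop on an object; FORCE is the grip in N (left out, the last holds). Time passes only in rows, so rows that do not move let the fingers close. It gives the time, the measured TCP pose, the force, the opening and the grip force at its end, in the units of the state.
- r.state(): the state, without advancing time (a new reading comes with each control period).
- viewer.camera(name): name is "scene" or "side" or "wrist"; returns a dict with "img" (400x640x3 uint8, red, green, blue), "z_map" (400x640 float32, m along the optical axis (not along the pixel's ray), 0 where there is no reading), "K" (3x3 intrinsics, pixels), "world_to_cam" (4x4, takes a point from world to camera coordinates). Camera axes: x right, y down, z forward; pixel columns grow to the right and rows downward; lengths in m; the calibration is good to about 2 mm. A picture is of the moment at which its call begins.
- r.hand_in(): hands the job in; it is judged then, once.
The state is a dict: "t": time; "qpos": joint angles; "dq": joint speeds; "tau": joint torques, N m; "eef_pos": TCP position; "eef_rot": TCP orientation; "ft_force": force on the tool from outside, world axes, zero at the start; "wrist_torque": the same for the moment, N m; "finger_gap": finger opening in m; "grip_force": force on a finger pad.
Only numpy, scipy, OpenCV 4.12 (cv2) and the standard library are available. Lean on these libraries where they do the work, as an engineer would, in place of code of your own. Each camera call takes 0.05 s, during which the arm holds its last target. There are 200 camera calls.

## Working session

There is one attempt and no reset: what is moved stays moved. The work goes in short steps, Python scripts to look and compute and a shell command to move; the robot and the scene stay as the last step left them, time stands still between calls to the robot, and variables do not carry over. Pictures are saved under pics/ and viewed, at most 16 in all, crops included, and the job is handed in when it is done.

```bash
mkdir -p pics; ls; cat > h.py <<'E'
import numpy as np, cv2
from cell import r, viewer
def snap(name, fn=None):
    c=viewer.camera(name)
    if fn: cv2.imwrite('pics/'+fn, cv2.cvtColor(c['img'],cv2.COLOR_RGB2BGR))
    return c
def cloud(c):
    z=c['z_map']; K=c['K']; v,u=np.indices(z.shape)
    p=np.stack([(u-K[0,2])/K[0,0]*z,(v-K[1,2])/K[1,1]*z,z],-1)
    T=np.linalg.inv(c['world_to_cam']); return p@T[:3,:3].T+T[:3,3]
def ray(c,u,v,h):
    T=np.linalg.inv(c['world_to_cam']); d=T[:3,:3]@np.linalg.inv(c['K'])@[u,v,1]
    o=T[:3,3]; return o+d*(h-o[2])/d[2]
E
python3 - <<'E'
from h import *
for n in('scene','side'):
    c=snap(n,n+'0.png'); np.savez(n+'0.npz',**c); print(n,np.linalg.inv(c['world_to_cam']).round(3),c['K'])
s=r.state(); print(s)
E
```

```text
pics
scene [[-0.845 -0.193  0.499  0.172]
 [-0.534  0.352 -0.769  1.   ]
 [-0.027 -0.916 -0.4    0.421]
 [ 0.     0.     0.     1.   ]] [[464.29492739   0.         313.27188748]
 [  0.         464.29492739 200.71387481]
 [  0.           0.           1.        ]]
side [[-0.891 -0.211  0.403  0.233]
 [-0.455  0.39  -0.801  1.012]
 [ 0.012 -0.897 -0.443  0.442]
 [ 0.     0.     0.     1.   ]] [[417.22805473   0.         324.19704848]
 [  0.         417.22805473 202.70899445]
 [  0.           0.           1.        ]]
{'t': 0.1, 'qpos': array([-1.36758018,  0.3328165 , -0.06469697,  1.46088033,  0.02160131,
        1.34992802, -0.08851553]), 'dq': array([ 0.0021092 ,  0.00029165,  0.00078069, -0.00177272, -0.00065218,
        0.00014989,  0.0002009 ]), 'tau': array([ 1.12887516e-03, -6.26741338e+01,  4.89732809e-02, -3.92432499e+01,
        1.63510273e-02,  6.90770758e-03, -1.40462754e-05]), 'eef_pos': array([0.13986885, 0.60880178, 0.24457962]), 'eef_rot': array([ 1.12667512e-01,  9.93632520e-01, -6.66964396e-04, -4.30768653e-05]), 'ft_force': array([1.0765425 , 0.52460164, 0.27151624]), 'wrist_torque': array([ 0.0174368 , -0.00425034, -0.01629552]), 'grip_force': 0.0, 'finger_gap': 0.08547608918444263}
```

View pics/scene0.png

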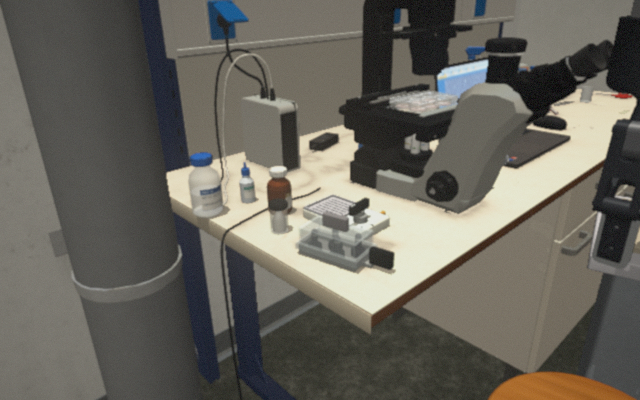

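View pics/side0.png

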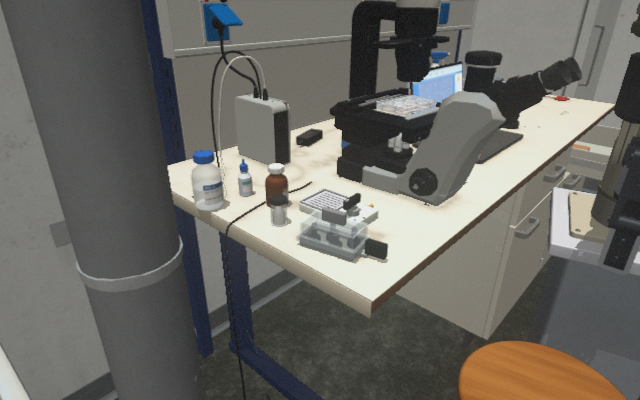

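The two views show the tray with clear lid at about (337,245), its black handle at (380,257), the fin at (336,222). Behind it is the plate at (340,207) with the stopcock bar at (358,208). The bottle and canister are at (280,200), with the microscope beyond.

```bash
python3 - <<'E'
from h import *
for n in('scene','side'):
    c=dict(np.load(n+'0.npz')); P=cloud(c); g=c['img'].max(2)
    boxes={'scene':dict(handle=(365,245,400,272),fin=(318,212,352,232),valve=(345,196,372,218),bottle=(268,165,293,235)),
     'side':dict(handle=(360,235,392,262),fin=(318,203,350,224),valve=(340,190,364,212),bottle=(266,162,290,226))}[n]
    for k,(a,b,cc,d) in boxes.items():
        m=g[b:d,a:cc]<90
        p=P[b:d,a:cc][m & (c['z_map'][b:d,a:cc]>0)]
        p=p[(p[:,2]>0)&(p[:,2]<.15)]
        print(n,k,len(p),np.percentile(p,[2,50,98],axis=0).round(3).tolist())
    im=cv2.resize(c['img'][150:280,250:410],None,fx=5 if n=='x' else 4.6,fy=4.6,interpolation=cv2.INTER_CUBIC)
    if n=='side': cv2.imwrite('pics/crop.png',im[:,:,::-1])
E
```

```text
scene handle 415 [[0.421, 0.381, 0.011], [0.441, 0.388, 0.028], [0.462, 0.391, 0.04]]
scene fin 27 [[0.508, 0.303, 0.049], [0.51, 0.382, 0.061], [0.545, 0.385, 0.073]]
scene valve 185 [[0.529, 0.257, 0.046], [0.534, 0.285, 0.057], [0.545, 0.305, 0.065]]
scene bottle 483 [[0.658, 0.074, 0.012], [0.702, 0.302, 0.059], [0.843, 0.368, 0.081]]
side handle 338 [[0.421, 0.382, 0.013], [0.44, 0.389, 0.03], [0.461, 0.392, 0.042]]
side fin 46 [[0.507, 0.296, 0.046], [0.538, 0.303, 0.056], [0.546, 0.383, 0.065]]
side valve 158 [[0.529, 0.258, 0.047], [0.534, 0.287, 0.059], [0.544, 0.306, 0.067]]
side bottle 466 [[0.657, 0.078, 0.016], [0.704, 0.303, 0.06], [0.838, 0.368, 0.082]]
```

View pics/crop.png

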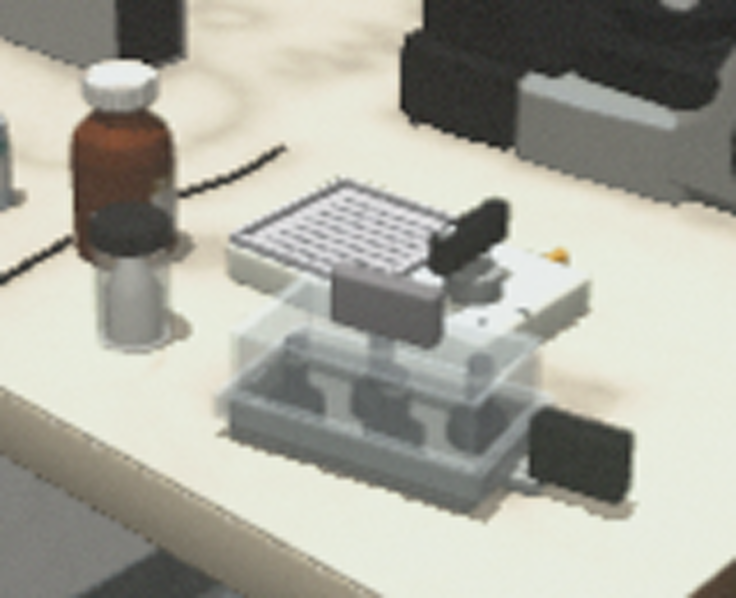

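The crop shows three plungers standing under the lid, all with the lid seated. The tray is along world x with the handle near (0.44,0.385), and the plate's centre is near (0.61,0.27). I'll move above it for a wrist view.

```bash
python3 -m handwheel '[[1,[-0.022,-0.010,-0.0035],0],[1,[-0.022,-0.010,-0.0035],0],[1,[-0.022,-0.010,-0.0035],0],[1,[-0.022,-0.010,-0.0035],0],[1,[-0.022,-0.010,-0.0035],0],[1,[-0.022,-0.010,-0.0035],0],[1,[-0.022,-0.010,-0.0035],0],[1,[-0.022,-0.010,-0.0035],0],[1,[-0.022,-0.010,-0.0035],0],[1,[-0.022,-0.010,-0.0035],0],[1,[-0.022,-0.010,-0.0035],0],[1,[-0.022,-0.010,-0.0035],0],[1,[-0.022,-0.010,-0.0035],0],[1,[-0.022,-0.010,-0.0035],0],[1,[-0.022,-0.010,-0.0035],0],[1,[-0.022,-0.010,-0.0035],0],[1,[0,0,0],-6.5],[1,[0,0,0],-6.4],[1,[0,0,0],0]]' 60
python3 - <<'E'
from h import *
c=snap('wrist','w1.png'); np.savez('w1.npz',**c); print(np.linalg.inv(c['world_to_cam']).round(3),c['K']); print(r.state()['eef_pos'],r.state()['qpos'].round(2))
E
```

```text
t: 1.68
eef_pos: [0.4474, 0.374, 0.3009]
eef_rot: [-0.002, 1.0, -0.0, -0.0]
ft_force: [-0.6, 0.7, 0.2]
finger_gap: 0.0854
grip_force: 0.0
[[-0.004  0.952  0.307  0.368]
 [ 1.     0.004  0.001  0.373]
 [ 0.     0.307 -0.952  0.43 ]
 [ 0.     0.     0.     1.   ]] [[278.82635307   0.         322.50912933]
 [  0.         278.82635307 196.54128643]
 [  0.           0.           1.        ]]
[0.44705489 0.37428162 0.30092038] [-0.9   0.21  0.15  1.5  -0.03  1.43  0.82]
```

View pics/w1.png

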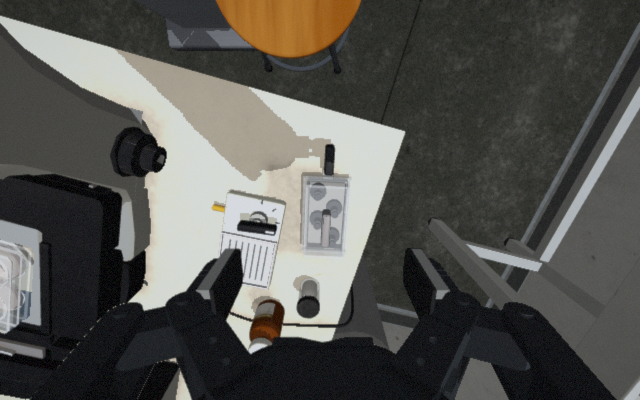

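The wrist view (right = +y, down = +x) shows the handle at (329,158) and the tray at (325,213), with four plunger feet at (318,190), (333,206), (317,222), and one near (330,235). The fin is at (326,225), the plate at (248,258), and the valve bar at (258,227).

```bash
cat >> h.py <<'E'
def rect(c,P,box,zlo,zhi,gl,gh,sat=60):
    a,b,cc,d=box; q=P[b:d,a:cc]; im=c['img'][b:d,a:cc].astype(int)
    m=(q[...,2]>zlo)&(q[...,2]<zhi)&(im.max(2)>=gl)&(im.max(2)<gh)&(c['z_map'][b:d,a:cc]>0)&(im.max(2)-im.min(2)<sat)
    n,l,s,_=cv2.connectedComponentsWithStats(m.astype('uint8')); 
    if n<2: return None
    p=q[l==1+s[1:,4].argmax()]
    (cx,cy),(w,h),ang=cv2.minAreaRect(p[:,:2].astype('float32')*1000)
    if w<h: ang-=90;w,h=h,w   # ang: long-axis direction deg from +x
    ang=(ang+90)%180-90
    return len(p),round(cx,1),round(cy,1),round(w,1),round(h,1),round(ang,1),np.median(p[:,2]).round(4)
E
python3 - <<'E'
from h import *
c=dict(np.load('w1.npz'));P=cloud(c)
print('handle',rect(c,P,(315,135,345,180),.03,.05,0,70))
print('fin',rect(c,P,(312,195,340,258),.066,.09,0,256))
print('tray',rect(c,P,(290,160,360,265),.012,.07,60,240))
print('valve',rect(c,P,(230,210,285,240),.05,.075,0,70))
print('block',rect(c,P,(205,180,292,300),.012,.032,0,256))
print('fin z samples',P[200:250:8,326,2].round(3), 'bench',P[150,350])
print('case',rect(c,P,(290,270,325,320),.05,.075,0,80))
print('bottle',rect(c,P,(240,290,290,350),.05,.12,0,256,200))
E
```

```text
handle (249, 439.8, 382.1, 40.8, 12.3, -2.9, np.float64(0.038))
fin (304, 530.0, 377.4, 49.3, 12.0, -2.6, np.float64(0.0787))
tray (3572, 525.4, 377.7, 138.9, 73.1, -2.7, np.float64(0.053))
valve (315, 535.1, 278.4, 53.0, 9.9, 82.2, np.float64(0.062))
block (3720, 578.3, 253.6, 156.6, 92.2, -12.5, np.float64(0.0223))
fin z samples [0.054 0.054 0.079 0.079 0.078 0.079 0.053] bench [0.4304322  0.41520825 0.00204428]
case (391, 672.1, 350.4, 34.6, 33.7, -4.0, np.float64(0.0621))
bottle (811, 713.7, 278.1, 50.5, 31.2, -85.1, np.float64(0.0715))
```

```bash
python3 -m handwheel '[[1,[0.0078,0.0078,0.024],3],[1,[0,0,0.025],0],[1,[0,0,0.025],0],[1,[0,0,0.025],0],[1,[0,0,0.025],0],[1,[0,0,0.025],0],[1,[0,0,0.025],0],[1,[0,0,0.025],0],[1,[0,0,0.025],0],[1,[0,0,0.020],0],[1,[0,0,0.015],0],[1,[0,0,0.010],0],[1,[0,0,0.010],0],[1,[0,0,0],0],[1,[0,0,0],0]]' 25
python3 - <<'E'
from h import *
c=snap('wrist','w2.png');c=snap('scene');P=cloud(c)
print(r.state()['eef_pos'])
E
```

```text
t: 2.98
eef_pos: [0.4393, 0.3824, 0.0225]
eef_rot: [0.027, 1.0, -0.0, -0.0]
ft_force: [-0.3, -0.5, 0.4]
finger_gap: 0.0853
grip_force: 0.0
[0.43983397 0.38275846 0.02331108]
```

View pics/w2.png

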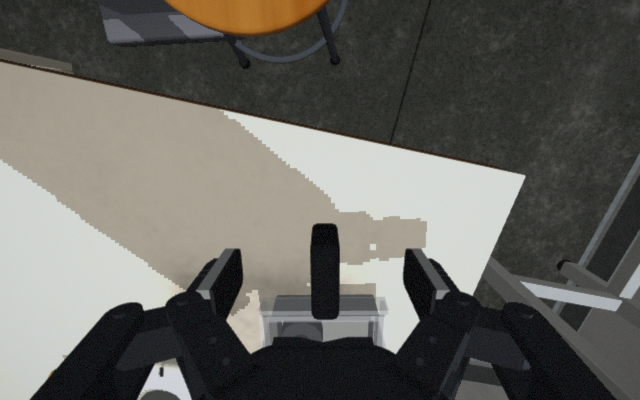

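The handle at (325,270) is centred between the jaws (pads at 230 and 418). Closing.

```bash
python3 -m handwheel '[[-1,[0,0,0],0],[-1,[0,0,0],0],[-1,[0,0,0],0],[-1,[0,0,0],0],[-1,[0,0,0],0],[-1,[0,0,0],0],[-1,[0,0,0],0],[-1,[0,0,0],0],[-1,[0,0,0],0],[-1,[0,0,0],0],[-1,[0,0,0],0],[-1,[0,0,0],0]]' 25
```

```text
t: 4.08
eef_pos: [0.4394, 0.3826, 0.0225]
eef_rot: [0.026, 1.0, 0.0, 0.0]
ft_force: [0.6, 2.7, 1.4]
finger_gap: 0.0135
grip_force: 24.9
```

```bash
python3 -m handwheel '[[-1,[-0.0011,0,-0.0051],0],[-1,[-0.0012,0,-0.0052],0],[-1,[-0.0014,0,-0.0051],0],[-1,[-0.0015,0,-0.0051],0],[-1,[-0.0018,0,-0.005],0],[-1,[-0.0019,0,-0.0049],0],[-1,[-0.0021,0,-0.0048],0],[-1,[-0.0022,0,-0.0048],0],[-1,[-0.0025,0,-0.0047],0],[-1,[-0.0025,0,-0.0046],0],[-1,[-0.0028,0,-0.0045],0],[-1,[-0.0029,0,-0.0045],0],[-1,[0,0,0],0],[-1,[0,0,0],0],[-1,[0,0,0],0],[-1,[0,0,0],0]]'
python3 - <<'E'
from h import *
c=snap('scene');d=snap('side')
im=np.hstack([cv2.resize(x['img'][160:285,270:400],None,fx=3,fy=3,interpolation=2) for x in(c,d)])
cv2.imwrite('pics/t1.png',im[:,:,::-1])
E
```

```text
t: 5.42
eef_pos: [0.4639, 0.381, 0.0809]
eef_rot: [0.027, 1.0, 0.0, 0.001]
ft_force: [0.7, 0.3, -2.4]
finger_gap: 0.0138
grip_force: 25.2
```

View pics/t1.png

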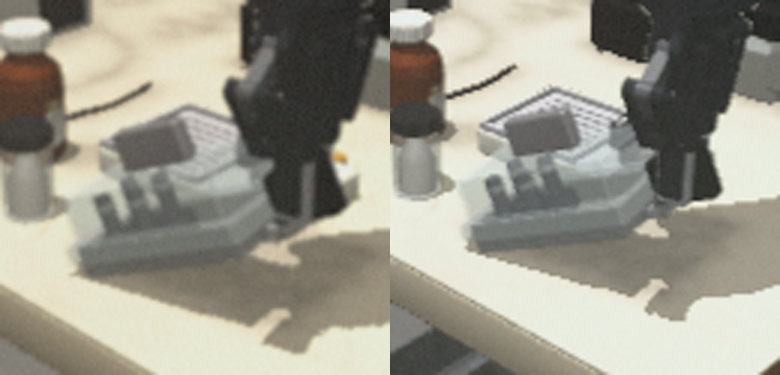

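Tipped about 23°, lid on, plungers slid to the drain end (left). Now I'll set it down the same way.

```bash
python3 -m handwheel '[[-1,[0.0029,0,0.0045],0],[-1,[0.0028,0,0.0045],0],[-1,[0.0025,0,0.0046],0],[-1,[0.0025,0,0.0047],0],[-1,[0.0022,0,0.0048],0],[-1,[0.0021,0,0.0048],0],[-1,[0.0019,0,0.0049],0],[-1,[0.0018,0,0.005],0],[-1,[0.0015,0,0.0051],0],[-1,[0.0014,0,0.0051],0],[-1,[0.0012,0,0.0052],0],[-1,[0.0011,0,0.0046],0],[-1,[0,0,0],0],[-1,[0,0,0],0],[0,[0,0,0],0],[1,[0,0,0],0],[1,[0,0,0],0],[1,[0,0,0],0],[1,[0,0,0],0],[1,[0,0,0],0]]'
```

```text
t: 7.18
eef_pos: [0.4394, 0.3822, 0.0227]
eef_rot: [0.027, 1.0, 0.0, -0.0]
ft_force: [-0.1, -0.3, 0.1]
finger_gap: 0.0844
grip_force: 0.0
```

```bash
python3 -m handwheel '[[1,[0,0,-0.02],0],[1,[0,0,-0.025],0],[1,[0,0,-0.025],0],[1,[0,0,-0.025],0],[1,[0,0,-0.025],0],[1,[0,0,-0.025],0],[1,[0,0,-0.025],0],[1,[0,0,-0.025],0],[1,[0,0,-0.02],0],[1,[0,0,0],0]]'
python3 - <<'E'
from h import *
c=snap('wrist'); P=cloud(c)
im=cv2.resize(c['img'][130:330,200:380],None,fx=3,fy=3,interpolation=2); cv2.imwrite('pics/w3.png',im[:,:,::-1])
np.savez('w3.npz',**c)
K=c['K'];W=c['world_to_cam']
def pr(p): q=W[:3,:3]@p+W[:3,3]; q=K@q; return (q[:2]/q[2]).astype(int)
def box(x,y,s=28): u,v=pr(np.array([x,y,.05])); return (u-s,v-s,u+s,v+s)
print('handle',rect(c,P,box(.44,.382),.03,.05,0,70))
print('fin',rect(c,P,box(.53,.377),.066,.09,0,256))
print('valve',rect(c,P,box(.535,.278),.05,.075,0,70))
print('block',rect(c,P,box(.578,.254,70),.012,.032,0,256), r.state()['eef_pos'])
E
```

```text
t: 8.02
eef_pos: [0.4407, 0.3834, 0.2425]
eef_rot: [0.027, 1.0, 0.003, 0.002]
ft_force: [0.4, 0.6, -0.3]
finger_gap: 0.0855
grip_force: 0.0
handle (334, 439.8, 381.2, 40.6, 11.3, -2.9, np.float64(0.038))
fin (380, 528.3, 375.2, 45.2, 10.9, -3.1, np.float64(0.0788))
valve (236, 536.5, 288.7, 33.1, 10.2, 82.9, np.float64(0.0608))
block (3742, 577.9, 251.9, 156.4, 95.8, -12.5, np.float64(0.0223)) [0.44016694 0.38292978 0.24013328]
```

View pics/w3.png

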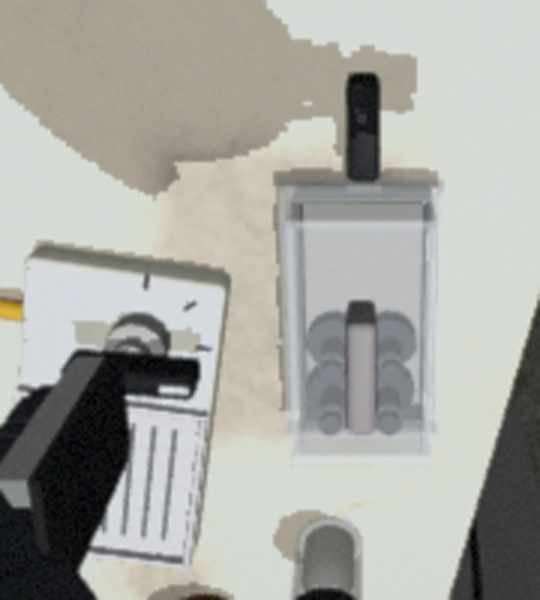

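All four plungers sit in a 2x2 in the drain half and the lid is seated. Next I'll grip the fin.

```bash
python3 -m handwheel '[[1,[-0.0112,-0.0002,0.009],0],[1,[-0.0112,-0.0002,0.009],0],[1,[-0.0112,-0.0002,0.009],0],[1,[-0.0112,-0.0002,0.009],0],[1,[-0.0112,-0.0002,0.009],0],[1,[-0.0112,-0.0002,0.009],0],[1,[-0.0112,-0.0002,0.009],0],[1,[-0.0112,-0.0002,0.009],0],[1,[0,0,0.02],0],[1,[0,0,0.02],0],[1,[0,0,0.02],0],[1,[0,0,0.02],0],[1,[0,0,0.01],0],[1,[0,0,0.008],0],[1,[0,0,0],0],[1,[0,0,0],0]]'
python3 - <<'E'
from h import *
w=dict(np.load('w1.npz'));P=cloud(w)
for x,y in [(.33,.21),(.33,.31),(.4,.2),(.4,.26),(.4,.31),(.47,.22),(.35,.26)]:
    d=np.hypot(P[...,0]-x,P[...,1]-y); d[w['z_map']==0]=9; i=np.unravel_index(d.argmin(),d.shape); print(x,y,i,P[i].round(3))
c=snap('wrist','w4.png')
E
```

```text
t: 9.4
eef_pos: [0.5292, 0.3759, 0.0681]
eef_rot: [0.027, 1.0, 0.0, 0.0]
ft_force: [-0.4, -0.9, -0.2]
finger_gap: 0.0853
grip_force: 0.0
0.33 0.21 (np.int64(78), np.int64(208)) [0.329 0.21  0.001]
0.33 0.31 (np.int64(97), np.int64(307)) [ 0.33   0.309 -0.782]
0.4 0.2 (np.int64(129), np.int64(207)) [0.4   0.2   0.001]
0.4 0.26 (np.int64(129), np.int64(247)) [ 0.4    0.259 -0.001]
0.4 0.31 (np.int64(129), np.int64(281)) [0.4   0.311 0.   ]
0.47 0.22 (np.int64(174), np.int64(225)) [0.469 0.219 0.   ]
0.35 0.26 (np.int64(94), np.int64(244)) [0.351 0.259 0.001]
```

View pics/w4.png

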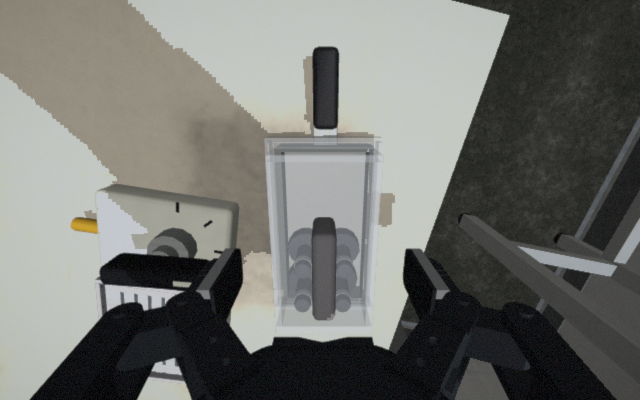

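The fin at (325,268) is centred between the jaws. I'll raise 2 mm, grip and lift.

```bash
python3 -m handwheel '[[1,[0,0,-0.002],0],[-1,[0,0,0],0],[-1,[0,0,0],0],[-1,[0,0,0],0],[-1,[0,0,0],0],[-1,[0,0,0],0],[-1,[0,0,0],0],[-1,[0,0,0],0],[-1,[0,0,0],0],[-1,[0,0,0],0],[-1,[0,0,0],0],[-1,[0,0,-0.005],0],[-1,[0,0,-0.01],0],[-1,[0,0,-0.02],0],[-1,[0,0,-0.02],0],[-1,[0,0,-0.02],0],[-1,[0,0,0],0]]' 30
python3 -m handwheel '[[-1,[0.0106,-0.0147,0],0],[-1,[0.0106,-0.0147,0],0],[-1,[0.0106,-0.0147,0],0],[-1,[0.0106,-0.0147,0],0],[-1,[0.0106,-0.0147,0],0],[-1,[0.0106,-0.0147,0],0],[-1,[0.0106,-0.0147,0],0],[-1,[0.0106,-0.0147,0],0],[-1,[0.0106,-0.0147,0],0],[-1,[0.0106,-0.0147,0],0],[-1,[0,0,0.02],0],[-1,[0,0,0.02],0],[-1,[0,0,0.02],0],[-1,[0,0,0.015],0],[-1,[0,0,0.008],0],[-1,[0,0,0],0]]'
```

```text
t: 10.87
eef_pos: [0.5307, 0.377, 0.1503]
eef_rot: [0.027, 1.0, 0.002, 0.003]
ft_force: [0.9, 0.6, 0.6]
finger_gap: 0.0113
grip_force: 34.1
t: 12.2
eef_pos: [0.4142, 0.234, 0.0605]
eef_rot: [0.027, 1.0, -0.001, -0.001]
ft_force: [-0.1, -0.3, -1.5]
finger_gap: 0.0114
grip_force: 33.9
```

```bash
python3 -m handwheel '[[-1,[0,0,0.002],0],[-1,[0,0,0.001],0],[-1,[0,0,0],0],[-0.5,[0,0,0],0],[0,[0,0,0],0],[1,[0,0,0],0],[1,[0,0,0],0],[1,[0,0,0],0],[1,[0,0,-0.01],0],[1,[0,0,-0.02],0],[1,[0,0,-0.025],0],[1,[0,0,-0.025],0],[1,[0,0,-0.025],0],[1,[0,0,-0.025],0],[1,[0,0,-0.025],0],[1,[0,0,-0.02],0],[1,[0,0,0],0]]'
python3 - <<'E'
from h import *
c=snap('wrist'); np.savez('w5.npz',**c); P=cloud(c)
cv2.imwrite('pics/w5.png',c['img'][:,:,::-1])
print(rect(c,P,(0,0,640,400),.055,.075,90,200,30)); print(r.state()['eef_pos'])
E
```

```text
t: 13.62
eef_pos: [0.4166, 0.2356, 0.2388]
eef_rot: [0.027, 1.0, 0.002, 0.003]
ft_force: [0.1, 0.4, 0.2]
finger_gap: 0.0852
grip_force: 0.0
(451, 417.6, 233.8, 47.7, 11.4, -2.9, np.float64(0.0678))
[0.41600036 0.23520529 0.23657258]
```

View pics/w5.png

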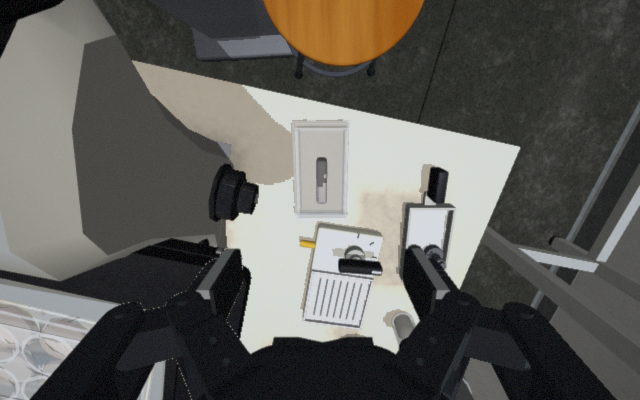

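The lid lies clear on the bench, fin at (322,180). Tray (430,235) is open. I'll move above the tray to see the stems.

```bash
python3 -m handwheel '[[1,[-0.007,0.0197,0.004],0],[1,[-0.007,0.0197,0.004],0],[1,[-0.007,0.0197,0.004],0],[1,[-0.007,0.0197,0.004],0],[1,[-0.007,0.0197,0.004],0],[1,[-0.007,0.0197,0.004],0],[1,[-0.007,0.0197,0.004],0],[1,[0,0,0],0],[1,[0,0,0],0]]'
python3 - <<'E'
from h import *
c=snap('wrist'); np.savez('w6.npz',**c); P=cloud(c)
cv2.imwrite('pics/w6.png',cv2.resize(c['img'][100:320,200:440],None,fx=2.5,fy=2.5,interpolation=2)[:,:,::-1])
m=((P[...,2]>.038)&(P[...,2]<.052)&(P[...,0]>.52)&(P[...,0]<.60)&(P[...,1]>.34)&(P[...,1]<.41)).astype('uint8')
n,l,s,_=cv2.connectedComponentsWithStats(m)
for i in range(1,n):
    if s[i,4]>8:
        p=P[l==i]; (x,y),R=cv2.minEnclosingCircle(p[:,:2].astype('float32')*1000); print(s[i,4],s[i,:4],round(x,1),round(y,1),round(R,1),np.median(p[:,2]).round(4))
print(rect(c,P,(200,80,440,300),.03,.05,0,70),r.state()['eef_pos'])
E
```

```text
t: 14.42
eef_pos: [0.4708, 0.37, 0.2044]
eef_rot: [0.026, 1.0, -0.001, -0.001]
ft_force: [-0.7, -0.5, -0.7]
finger_gap: 0.0852
grip_force: 0.0
90 [315 241  10  12] 545.8 361.4 5.6 0.0446
91 [337 242  11  11] 547.6 388.0 6.1 0.0448
88 [314 261  10  11] 571.7 359.2 5.7 0.0447
87 [336 261  10  11] 572.8 385.4 5.8 0.0447
(465, 439.8, 380.6, 40.6, 13.0, -1.9, np.float64(0.038)) [0.47103519 0.36919309 0.20499609]
```

View pics/w6.png

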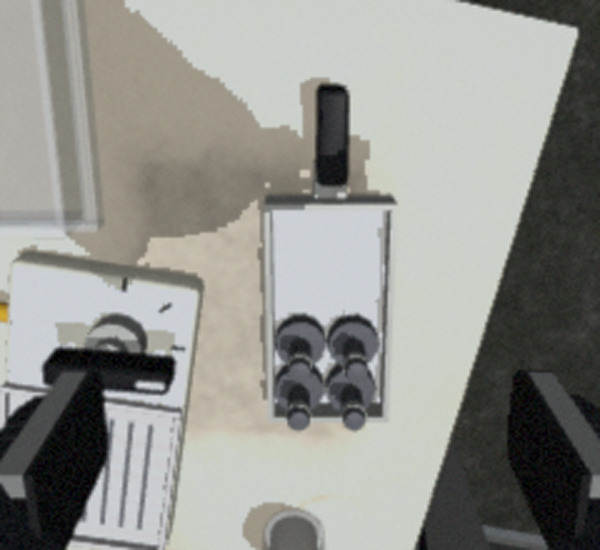

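Four stems with tops at z 45 (expected 45.5), radii about 5.6 mm. They are in a tight 2x2, so I'll grip across the diagonal and take the +y near one (B) first.

```bash
python3 -m handwheel '[[0.1,[-0.0145,0.0051,0.012],0],[0.1,[-0.0146,0.0051,0.012],0],[0.1,[-0.0146,0.005,0.012],0],[0.1,[-0.0145,0.005,0.012],0],[0.1,[-0.0145,0.0051,0.012],0],[0.1,[0,0,0.01],6.5],[0.1,[0,0,0.01],6.5],[0.1,[0,0,0.01],6.4],[0.1,[0,0,0.01],6.4],[0.1,[0,0,0.01],6.4],[0.1,[0,0,0.01],6.4],[0.1,[0,0,0.005],6.4],[0.1,[0,0,0],0],[0.1,[0,0,0],0]]' 40
python3 - <<'E'
from h import *
c=snap('wrist'); P=cloud(c); s=r.state()
cv2.imwrite('pics/w7.png',c['img'][:,:,::-1])
from scipy.spatial.transform import Rotation as R
print(s['eef_pos'],R.from_quat(s['eef_rot']).as_matrix().round(3)[:2],s['qpos'].round(2))
m=((P[...,2]>.038)&(P[...,2]<.052)&(P[...,0]>.52)&(P[...,0]<.60)&(P[...,1]>.34)&(P[...,1]<.41)).astype('uint8')
n,l,st,_=cv2.connectedComponentsWithStats(m)
for i in range(1,n):
    if st[i,4]>8:
        p=P[l==i]; (x,y),rr=cv2.minEnclosingCircle(p[:,:2].astype('float32')*1000); print(st[i,:5],round(x,1),round(y,1),round(rr,1))
E
```

```text
t: 15.63
eef_pos: [0.5452, 0.3904, 0.0811]
eef_rot: [0.406, 0.914, -0.0, 0.0]
ft_force: [0.6, 0.5, 1.2]
finger_gap: 0.0469
grip_force: 0.0
[0.5454911  0.39074456 0.08150683] [[-0.671  0.741  0.001]
 [ 0.741  0.671  0.   ]] [-0.91  0.57  0.3   1.52 -0.18  1.08  0.17]
[317 227  17  20 276] 547.6 388.3 5.7
[290 251  17  20 269] 546.3 361.9 5.9
[342 252  18  20 276] 573.4 386.2 6.0
[316 276  17  19 260] 572.3 359.9 6.0
```

View pics/w7.png

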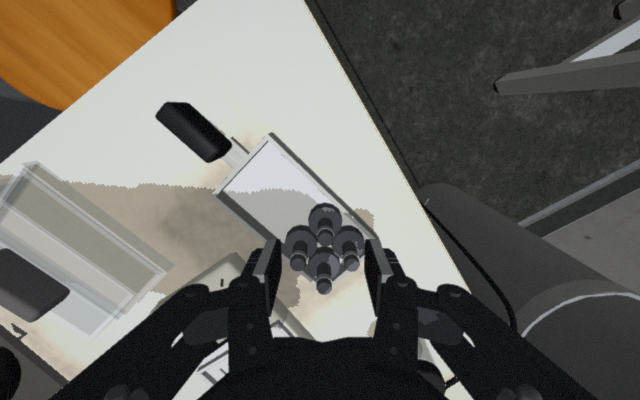

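B's stem (325,232) lies between the pads, with its neighbours clear. Descend, grip, lift.

```bash
python3 -m handwheel '[[0.1,[0.0008,0.0002,0.015],0],[0.1,[0,0,0.015],0],[0.1,[0,0,0.008],0],[0.1,[0,0,0.006],0],[0.1,[0,0,0],0],[-1,[0,0,0],0],[-1,[0,0,0],0],[-1,[0,0,0],0],[-1,[0,0,0],0],[-1,[0,0,0],0],[-1,[0,0,0],0],[-1,[0,0,0],0],[-1,[0,0,0],0]]'
python3 -m handwheel '[[-1,[0,0,-0.01],0],[-1,[0,0,-0.02],0],[-1,[0,0,-0.02],0],[-1,[0,0,-0.02],0],[-1,[0,0,-0.01],0],[-1,[0,0,0],0]]'
```

```text
t: 16.77
eef_pos: [0.5454, 0.3922, 0.0377]
eef_rot: [0.407, 0.913, 0.001, 0.0]
ft_force: [-0.9, -0.8, 6.6]
finger_gap: 0.0093
grip_force: 39.2
t: 17.27
eef_pos: [0.546, 0.3927, 0.1198]
eef_rot: [0.407, 0.913, 0.002, 0.001]
ft_force: [-0.1, 0.3, -0.3]
finger_gap: 0.0091
grip_force: 39.0
```

```bash
python3 -m handwheel '[[-1,[-0.0168,-0.0049,0],0],[-1,[-0.0168,-0.0049,0],0],[-1,[-0.0168,-0.0049,0],0],[-1,[-0.0168,-0.0049,0],0],[-1,[-0.0168,-0.0049,0],0],[-1,[-0.0168,-0.0049,0],0],[-1,[-0.0168,-0.0049,0],0],[-1,[-0.0168,-0.0049,0],0],[-1,[-0.0168,-0.0049,0],0],[-1,[-0.0165,-0.0046,0],0],[-1,[0,0,0],6],[-1,[0,0,0],6],[-1,[0,0,0],0],[-1,[0,0,0],0]]'
python3 - <<'E'
from h import *
c=snap('wrist'); P=cloud(c); s=r.state()
cv2.imwrite('pics/w8.png',c['img'][:,:,::-1]); np.savez('w8.npz',**c)
print(s['eef_pos'],s['qpos'].round(2))
E
```

```text
t: 18.43
eef_pos: [0.6202, 0.2347, 0.1156]
eef_rot: [0.499, 0.867, -0.001, -0.0]
ft_force: [-0.9, -0.6, -1.1]
finger_gap: 0.0095
grip_force: 39.0
[0.62028112 0.23492726 0.11593046] [-0.72  0.53  0.4   1.52 -0.22  1.14  0.24]
```

View pics/w8.png

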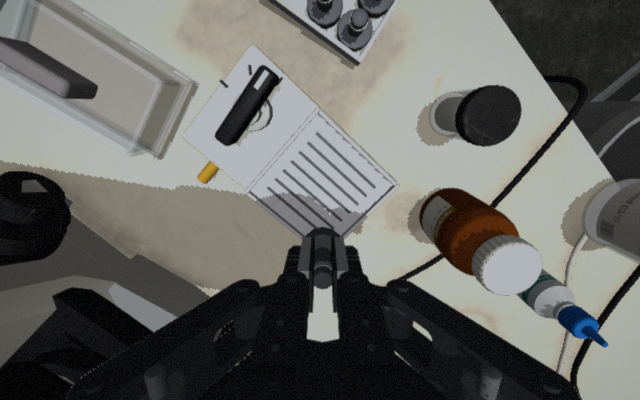

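The plunger hangs straight between the pads at (322,255). The plate lies at about (320,170), and the microscope is clear at the left. Lowering.

```bash
python3 - <<'E'
from h import *
c=dict(np.load('w8.npz'))
for u,v in((397,185),(320,110),(247,45),(185,135)): print(ray(c,u,v,.025).round(4))
E
python3 -m handwheel '[[-1,[-0.0008,0.0014,0.012],0],[-1,[0,0,0.012],0],[-1,[0,0,0.012],0],[-1,[0,0,0.01],0],[-1,[0,0,0.006],0],[-1,[0,0,0.005],0],[-1,[0,0,0.0025],0],[-1,[0,0,0],0],[-1,[0,0,0],0]]'
```

```text
[0.6626 0.2799 0.025 ]
[0.579  0.2989 0.025 ]
[0.5127 0.3109 0.025 ]
[0.4981 0.2304 0.025 ]
t: 19.23
eef_pos: [0.6227, 0.2348, 0.0576]
eef_rot: [0.5, 0.866, 0.0, 0.0]
ft_force: [-0.8, 0.3, -0.8]
finger_gap: 0.0094
grip_force: 39.0
```

```bash
python3 -m handwheel '[[-1,[0,0,0.002],0],[-1,[0,0,0.001],0],[-1,[0,0,0],0],[-1,[0,0,0],0]]'
```

```text
t: 19.57
eef_pos: [0.6225, 0.2347, 0.0544]
eef_rot: [0.5, 0.866, 0.0, 0.0]
ft_force: [0.1, 0.2, -0.6]
finger_gap: 0.0095
grip_force: 39.0
```

```bash
python3 -m handwheel '[[-1,[0,0,0.001],0],[-1,[0,0,0.0005],0],[-1,[0,0,0],0],[-1,[0,0,0],0]]'
```

```text
t: 19.9
eef_pos: [0.6227, 0.2348, 0.0542]
eef_rot: [0.5, 0.866, 0.0, 0.0]
ft_force: [-4.5, -1.2, 9.7]
finger_gap: 0.0093
grip_force: 40.2
```

```bash
python3 -m handwheel '[[-0.6,[0,0,0],0],[-0.4,[0,0,0],0],[-0.3,[0,0,0],0],[-0.3,[0,0,0],0],[-0.3,[0,0,0],0],[-0.3,[0,0,-0.01],0],[-0.3,[0,0,-0.02],0],[-0.3,[0,0,-0.02],0],[-0.3,[0,0,-0.02],0],[0.1,[0.016,0.0024,0],0],[0.1,[0.0162,0.0024,0],0],[0.1,[0.0162,0.0024,0],0],[0.1,[0.0162,0.0024,0],0],[0.1,[0.0162,0.0025,0],0],[0.1,[0.0162,0.0025,0],0],[0.1,[0.0162,0.0025,0],0],[0.1,[0.0162,0.0024,0],0],[0.1,[0,0,0.01],-6],[0.1,[0,0,0.01],-6],[0.1,[0,0,0],0]]'
cat >> h.py <<'E'
from scipy.spatial.transform import Rotation as Ro
def stems(zlo,zhi,x0,x1,y0,y1,c=None):
    c=c or viewer.camera('wrist'); P=cloud(c); s=r.state()
    m=((P[...,2]>zlo)&(P[...,2]<zhi)&(P[...,0]>x0)&(P[...,0]<x1)&(P[...,1]>y0)&(P[...,1]<y1)&(c['z_map']>0)).astype('uint8')
    n,l,st,_=cv2.connectedComponentsWithStats(m)
    for i in range(1,n):
        if st[i,4]>20:
            p=P[l==i]; (x,y),rr=cv2.minEnclosingCircle(p[:,:2].astype('float32')*1000); print(st[i,:5],round(x,1),round(y,1),'R',round(rr,1),'ztop',np.percentile(p[:,2],90).round(4))
    M=Ro.from_quat(s['eef_rot']).as_matrix(); print('tcp',(s['eef_pos']*1000).round(1),'toolx ang',np.degrees(np.arctan2(M[1,0],M[0,0])).round(1),'q7',s['qpos'][6].round(2))
    return c
def go(x,y):  # mm world target -> tool shift mm
    s=r.state(); M=Ro.from_quat(s['eef_rot']).as_matrix(); d=np.array([x,y,0])-s['eef_pos']*1000; print('go',(M.T@[d[0],d[1],0]).round(1))
E
python3 - <<'E'
from h import *
c=stems(.036,.056,.52,.6,.33,.41); go(574.8,356.7)
stems(.05,.07,.56,.68,.2,.31,snap('side'))
E
```

```text
t: 21.57
eef_pos: [0.5736, 0.3566, 0.1013]
eef_rot: [0.405, 0.915, -0.001, -0.001]
ft_force: [0.0, -0.8, 0.4]
finger_gap: 0.0473
grip_force: 0.0
[293 181  17  19 247] 545.9 362.2 R 5.9 ztop 0.0462
[344 182  17  19 250] 573.6 385.8 R 5.9 ztop 0.0462
[318 207  17  18 240] 572.4 359.6 R 6.1 ztop 0.0461
tcp [574.2 356.4 102.3] toolx ang 131.9 q7 0.23
go [-0.1  0.7 -0. ]
[323 181   5   8  37] 624.2 230.8 R 6.4 ztop 0.0645
tcp [574.7 356.4 103.1] toolx ang 131.7 q7 0.23
```

The first plunger stands at its spot (624,231). Now C.

```bash
python3 -m handwheel '[[0.1,[0,0.0003,0.018],0],[0.1,[0,0,0.018],0],[0.1,[0,0,0.012],0],[0.1,[0,0,0.008],0],[0.1,[0,0,0.006],0],[0.1,[0,0,0],0],[-1,[0,0,0],0],[-1,[0,0,0],0],[-1,[0,0,0],0],[-1,[0,0,0],0],[-1,[0,0,0],0],[-1,[0,0,0],0],[-1,[0,0,0],0],[-1,[0,0,0],0]]'
python3 -m handwheel '[[-1,[0,0,-0.01],0],[-1,[0,0,-0.02],0],[-1,[0,0,-0.02],0],[-1,[0,0,-0.02],0],[-1,[0,0,-0.01],0],[-1,[0,0,0],0],[-1,[0,0,0],0]]'
python3 - <<'E'
from h import *
go(0,0);stems(.036,.056,.52,.6,.33,.41)
E
```

```text
t: 22.83
eef_pos: [0.5753, 0.3573, 0.0417]
eef_rot: [0.407, 0.913, 0.001, 0.0]
ft_force: [0.1, 0.8, 5.8]
finger_gap: 0.0092
grip_force: 39.4
t: 23.42
eef_pos: [0.5749, 0.3566, 0.1207]
eef_rot: [0.407, 0.913, 0.0, -0.0]
ft_force: [-0.3, -0.3, -1.6]
finger_gap: 0.009
grip_force: 39.1
go [ 1.191e+02 -6.659e+02 -1.000e-01]
[291 173  16  16 204] 543.8 361.4 R 6.1 ztop 0.0462
[340 176  16  17 205] 573.9 384.8 R 6.0 ztop 0.0462
tcp [574.4 356.5 119.7] toolx ang 132.0 q7 0.23
```

```bash
python3 -m handwheel '[[-1,[-0.0156,-0.0026,0],0],[-1,[-0.0156,-0.0027,0],0],[-1,[-0.0156,-0.0027,0],0],[-1,[-0.0156,-0.0026,0],0],[-1,[-0.0156,-0.0027,0],0],[-1,[-0.0156,-0.0027,0],0],[-1,[-0.0155,-0.0026,0],0],[-1,[0,0,0.01],6],[-1,[0,0,0.01],6],[-1,[0,0,0.01],0],[-1,[0,0,0],0],[-1,[0,0,0],0]]'
python3 - <<'E'
from h import *
go(633.8,263.0);stems(.05,.07,.56,.68,.2,.31,snap('side'))
E
```

```text
t: 24.47
eef_pos: [0.6338, 0.2629, 0.0902]
eef_rot: [0.499, 0.867, -0.001, -0.0]
ft_force: [-0.3, -0.5, -0.4]
finger_gap: 0.0092
grip_force: 39.1
go [ 0.  0. -0.]
[323 181   5   8  36] 623.5 231.0 R 6.6 ztop 0.0651
[310 183  12   9  82] 630.7 267.0 R 13.3 ztop 0.0694
tcp [634.2 263.2  90.9] toolx ang 120.1 q7 0.22
```

```bash
python3 -m handwheel '[[-1,[0,0,0.01],0],[-1,[0,0,0.01],0],[-1,[0,0,0.006],0],[-1,[0,0,0.004],0],[-1,[0,0,0.0018],0],[-1,[0,0,0.001],0],[-1,[0,0,0],0],[-1,[0,0,0],0]]'
```

```text
t: 25.18
eef_pos: [0.6342, 0.2632, 0.0582]
eef_rot: [0.5, 0.866, 0.0, 0.0]
ft_force: [-1.6, -0.1, 0.4]
finger_gap: 0.009
grip_force: 39.2
```

```bash
python3 -m handwheel '[[-1,[0,0,0.0007],0],[-1,[0,0,0],0],[-0.6,[0,0,0],0],[-0.4,[0,0,0],0],[-0.3,[0,0,0],0],[-0.3,[0,0,0],0],[-0.3,[0,0,0],0],[-0.3,[0,0,-0.01],0],[-0.3,[0,0,-0.02],0],[-0.3,[0,0,-0.02],0],[-0.3,[0,0,-0.01],0],[0.1,[0.0159,-0.0036,0],0],[0.1,[0.0159,-0.0036,0],0],[0.1,[0.0159,-0.0036,0],0],[0.1,[0.0159,-0.0036,0],0],[0.1,[0.0159,-0.0036,0],0],[0.1,[0.0159,-0.0036,0],0],[0.1,[0.0159,-0.0036,0],0],[0.1,[0.0159,-0.0036,0],0]]'
python3 -m handwheel '[[0.1,[0,0,0.004],6],[0.1,[0,0,0.004],6],[0.1,[0,0,0.004],6],[0.1,[0,0,0.004],6],[0.1,[0,0,0.004],6],[0.1,[0,0,0],0],[0.1,[0,0,0],0]]'
python3 - <<'E'
from h import *
c=stems(.036,.056,.52,.6,.33,.41); go(545.7,358.7)
stems(.05,.07,.56,.68,.2,.31,snap('side'))
E
```

```text
t: 26.77
eef_pos: [0.5439, 0.3602, 0.1167]
eef_rot: [0.5, 0.866, -0.0, -0.0]
ft_force: [-0.4, -0.1, -0.5]
finger_gap: 0.0472
grip_force: 0.0
t: 27.35
eef_pos: [0.5446, 0.3594, 0.0967]
eef_rot: [0.706, 0.708, -0.001, -0.0]
ft_force: [-0.3, 0.2, 0.5]
finger_gap: 0.0472
grip_force: 0.0
[358 177  18  19 261] 573.8 385.3 R 5.9 ztop 0.0462
[315 209  17  19 254] 544.0 361.7 R 6.0 ztop 0.0463
tcp [545.  359.4  97.1] toolx ang 90.2 q7 -0.47
go [-0.7  0.7 -0. ]
[325 181   3   8  23] 623.1 231.7 R 4.7 ztop 0.0657
tcp [545.3 359.3  97.4] toolx ang 90.2 q7 -0.47
```

```bash
python3 -m handwheel '[[0.1,[-0.0006,-0.0011,0.018],0],[0.1,[0,0,0.015],0],[0.1,[0,0,0.011],0],[0.1,[0,0,0.007],0],[0.1,[0,0,0.005],0],[0.1,[0,0,0],0],[-1,[0,0,0],0],[-1,[0,0,0],0],[-1,[0,0,0],0],[-1,[0,0,0],0],[-1,[0,0,0],0],[-1,[0,0,0],0],[-1,[0,0,0],0],[-1,[0,0,0],0]]'
python3 -m handwheel '[[-1,[0,0,-0.01],0],[-1,[0,0,-0.02],0],[-1,[0,0,-0.02],-6],[-1,[0,0,-0.02],-6],[-1,[0,0,-0.01],-6],[-1,[0,0,0],-6],[-1,[0,0,0],-6],[-1,[0,0,0],0],[-1,[0,0,0],0]]'
python3 - <<'E'
from h import *
c=stems(.05,.07,.56,.68,.2,.31,snap('side')); cv2.imwrite('pics/s2.png',cv2.resize(c['img'][120:270,230:430],None,fx=3.5,fy=3.5,interpolation=2)[:,:,::-1])
# axis target P3=(588.9,239.0); grip offset: axis = TCP + a*toolx
E
```

```text
t: 28.62
eef_pos: [0.545, 0.3587, 0.0421]
eef_rot: [0.707, 0.707, 0.001, 0.0]
ft_force: [-0.2, -1.0, 5.7]
finger_gap: 0.0091
grip_force: 39.3
t: 29.37
eef_pos: [0.5444, 0.3582, 0.1215]
eef_rot: [0.502, 0.865, -0.0, -0.0]
ft_force: [-0.4, 0.8, -1.0]
finger_gap: 0.0093
grip_force: 39.0
[313 186   5   8  36] 631.1 267.4 R 6.3 ztop 0.0655
tcp [544.3 358.2 121.4] toolx ang 119.7 q7 -0.0
```

View pics/s2.png

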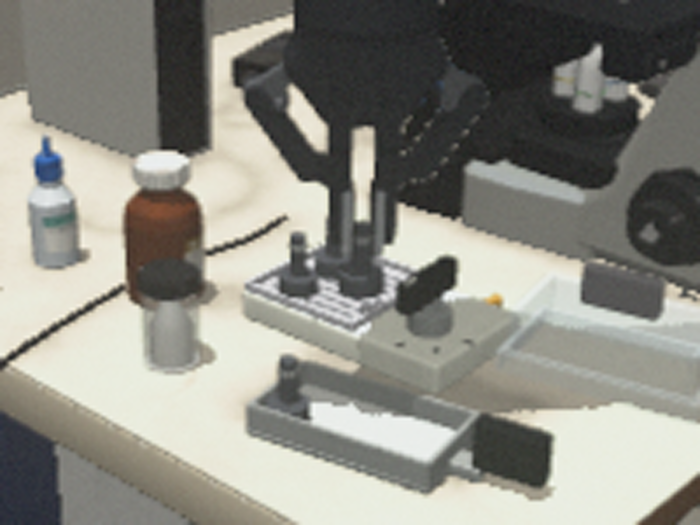

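Both placed plungers stand on the plate (stems at (297,240) and (362,230)). A is held and D is left in the tray. On to P3.

```bash
python3 -m handwheel '[[-1,[-0.0161,-0.0025,0],0],[-1,[-0.0161,-0.0025,0],0],[-1,[-0.0161,-0.0025,0],0],[-1,[-0.0161,-0.0025,0],0],[-1,[-0.0161,-0.0025,0],0],[-1,[-0.0161,-0.0025,0],0],[-1,[-0.0161,-0.0026,0],0],[-1,[-0.016,-0.0026,0],0],[-1,[0,0,0.01],0],[-1,[0,0,0.01],0],[-1,[0,0,0.01],0],[-1,[0,0,0],0],[-1,[0,0,0],0]]'
python3 - <<'E'
from h import *
go(590.4,236.4);stems(.05,.07,.56,.68,.2,.31,snap('scene'))
E
```

```text
t: 30.5
eef_pos: [0.5901, 0.2378, 0.0901]
eef_rot: [0.5, 0.866, -0.001, -0.001]
ft_force: [0.5, 0.3, -0.7]
finger_gap: 0.009
grip_force: 39.0
go [-1.3 -0.5  0. ]
[329 185   6   8  40] 624.7 230.8 R 6.1 ztop 0.0637
[339 188  13   9 101] 587.2 241.8 R 13.0 ztop 0.0676
[317 191   6   8  41] 631.4 267.6 R 5.6 ztop 0.0628
tcp [590.7 237.7  90.9] toolx ang 120.0 q7 0.22
```

```bash
python3 -m handwheel '[[-1,[-0.0012,-0.0004,0.01],0],[-1,[0,0,0.01],0],[-1,[0,0,0.006],0],[-1,[0,0,0.004],0],[-1,[0,0,0.002],0],[-1,[0,0,0.001],0],[-1,[0,0,0],0],[-1,[0,0,0],0]]'
```

```text
t: 31.22
eef_pos: [0.5916, 0.2356, 0.0586]
eef_rot: [0.5, 0.866, 0.0, -0.0]
ft_force: [-2.5, -1.8, 4.2]
finger_gap: 0.0092
grip_force: 39.4
```

```bash
python3 -m handwheel '[[-0.6,[0,0,0],0],[-0.4,[0,0,0],0],[-0.35,[0,0,0],0],[-0.35,[0,0,0],0],[-0.35,[0,0,-0.01],0],[-0.35,[0,0,-0.02],0],[-0.35,[0,0,-0.02],0],[-0.35,[0,0,-0.01],0],[0.1,[0.0154,0.0066,0],0],[0.1,[0.0154,0.0066,0],0],[0.1,[0.0154,0.0066,0],0],[0.1,[0.0154,0.0066,0],0],[0.1,[0.0154,0.0066,0],0],[0.1,[0.0154,0.0066,0],0],[0.1,[0.0154,0.0066,0],0],[0.1,[0.0154,0.0066,0],0],[0.1,[0.0154,0.0066,0],0],[0.1,[0,0,0.02],0],[0.1,[0,0,0],0]]'
python3 - <<'E'
from h import *
c=stems(.036,.056,.52,.6,.33,.41); go(573.8,385.3)
stems(.05,.07,.56,.68,.2,.31,snap('scene'))
E
```

```text
t: 32.8
eef_pos: [0.5717, 0.3868, 0.095]
eef_rot: [0.499, 0.866, -0.002, -0.001]
ft_force: [-1.6, -1.3, -1.1]
finger_gap: 0.047
grip_force: 0.0
[318 217  17  19 259] 573.9 385.0 R 6.0 ztop 0.0462
tcp [572.4 385.4  96.3] toolx ang 120.0 q7 0.01
go [-0.8  1.1 -0. ]
[317 191   6   8  42] 631.2 267.7 R 5.7 ztop 0.0637
[342 190   6   8  39] 588.3 239.3 R 6.5 ztop 0.0633
tcp [573.4 385.   97.6] toolx ang 119.9 q7 0.01
```

```bash
python3 -m handwheel '[[0.1,[0,0.0004,0.018],0],[0.1,[0,0,0.015],0],[0.1,[0,0,0.011],0],[0.1,[0,0,0.007],0],[0.1,[0,0,0.0045],0],[0.1,[0,0,0],0],[-1,[0,0,0],0],[-1,[0,0,0],0],[-1,[0,0,0],0],[-1,[0,0,0],0],[-1,[0,0,0],0],[-1,[0,0,0],0],[-1,[0,0,0],0],[-1,[0,0,0],0]]'
python3 -m handwheel '[[-1,[0,0,-0.01],0],[-1,[0,0,-0.02],0],[-1,[0,0,-0.02],0],[-1,[0,0,-0.02],0],[-1,[0,0,-0.01],0],[-1,[0,0,0],0],[-1,[0,0,0],0]]'
python3 - <<'E'
from h import *
go(596.7,274.1)
stems(.05,.07,.56,.68,.2,.31,snap('scene'))
E
```

```text
t: 34.07
eef_pos: [0.5745, 0.3858, 0.0436]
eef_rot: [0.5, 0.866, 0.001, 0.0]
ft_force: [-0.4, 0.3, 4.5]
finger_gap: 0.0086
grip_force: 39.3
t: 34.65
eef_pos: [0.574, 0.3856, 0.1227]
eef_rot: [0.5, 0.866, 0.0, -0.0]
ft_force: [0.5, -0.6, -1.0]
finger_gap: 0.0092
grip_force: 39.0
go [-107.9  -36.    -0. ]
[329 185   6   9  41] 623.9 230.5 R 6.9 ztop 0.0634
[318 191   5   8  21] 631.0 266.8 R 5.1 ztop 0.0597
[342 190   6   8  40] 588.9 239.0 R 6.0 ztop 0.0631
tcp [573.5 385.3 121.7] toolx ang 120.0 q7 0.0
```

```bash
python3 -m handwheel '[[-1,[-0.0154,-0.0051,0],0],[-1,[-0.0154,-0.0051,0],0],[-1,[-0.0154,-0.0051,0],0],[-1,[-0.0154,-0.0052,0],0],[-1,[-0.0154,-0.0052,0],0],[-1,[-0.0154,-0.0052,0],0],[-1,[-0.0155,-0.0051,0],0],[-1,[0,0,0.01],0],[-1,[0,0,0.01],0],[-1,[0,0,0.015],0],[-1,[0,0,0.01],0],[-1,[0,0,0.006],0],[-1,[0,0,0.004],0],[-1,[0,0,0.003],0],[-1,[0,0,0.002],0],[-1,[0,0,0],0],[-1,[0,0,0],0]]'
```

```text
t: 36.12
eef_pos: [0.597, 0.2742, 0.0632]
eef_rot: [0.5, 0.866, 0.0, 0.0]
ft_force: [-0.2, 0.1, 0.6]
finger_gap: 0.0094
grip_force: 39.0
```

```bash
python3 -m handwheel '[[-1,[0,0,0.001],0],[-1,[0,0,0.0008],0],[-1,[0,0,0],0],[-1,[0,0,0],0]]'
python3 -m handwheel '[[-1,[0,0,0.001],0],[-1,[0,0,0],0],[-1,[0,0,0],0]]'
```

```text
t: 36.45
eef_pos: [0.5968, 0.2741, 0.0611]
eef_rot: [0.5, 0.866, 0.0, -0.0]
ft_force: [-0.4, -0.1, -0.5]
finger_gap: 0.009
grip_force: 39.0
t: 36.7
eef_pos: [0.5969, 0.2741, 0.0602]
eef_rot: [0.5, 0.866, 0.0, 0.0]
ft_force: [-0.0, -0.4, 1.9]
finger_gap: 0.0092
grip_force: 39.2
```

```bash
python3 -m handwheel '[[-0.6,[0,0,0],0],[-0.4,[0,0,0],0],[-0.35,[0,0,0],0],[-0.35,[0,0,0],0],[-0.35,[0,0,-0.01],0],[-0.35,[0,0,-0.02],0],[-0.35,[0,0,-0.02],0],[-0.35,[0,0,-0.02],0],[0.1,[0.005,-0.009,0],0],[0.1,[0.005,-0.009,0],0],[0.1,[0.005,-0.009,0],0],[0.1,[0.005,-0.009,0],0],[0.1,[0.005,-0.009,0],0],[0.1,[0.005,-0.009,0],0],[0.1,[0,0,0],0]]'
python3 -m handwheel '[[0.1,[0,0,0],6],[0.1,[0,0,0],6],[0.1,[0,0,0],6],[0.1,[0,0,0],6],[0.1,[0,0,0],6],[0.1,[0,0,0],7],[0.1,[0,0,0],0],[0.1,[0,0,0],0]]'
python3 - <<'E'
from h import *
c=snap('wrist'); P=cloud(c); np.savez('w9.npz',**c)
cv2.imwrite('pics/w9.png',c['img'][:,:,::-1])
sel=(abs(P[...,0]-.535)<.045)&(abs(P[...,1]-.277)<.05)
Q=np.where(sel[...,None],P,0)
print('valve top',rect(c,Q,(0,0,640,400),.058,.07,0,90))
print('block',rect(c,np.where((P[...,0]<.68)[...,None],P,0),(0,0,640,400),.017,.03,60,256))
stems(.05,.07,.56,.68,.2,.31,snap('scene')); stems(.05,.07,.565,.68,.2,.31,c)
E
```

```text
t: 37.95
eef_pos: [0.5337, 0.2735, 0.1308]
eef_rot: [0.5, 0.866, 0.0, -0.0]
ft_force: [-1.0, 0.2, 0.9]
finger_gap: 0.0469
grip_force: 0.0
t: 38.62
eef_pos: [0.5354, 0.2732, 0.1304]
eef_rot: [0.748, 0.664, 0.0, 0.0]
ft_force: [-0.6, 0.0, 0.0]
finger_gap: 0.0469
grip_force: 0.0
valve top (1004, 536.9, 277.6, 55.2, 12.0, 81.5, np.float64(0.0629))
block (11006, 578.5, 253.1, 155.3, 93.4, -12.4, np.float64(0.0225))
[329 185   6   8  40] 625.2 230.5 R 7.1 ztop 0.064
[317 191   6   8  40] 632.0 267.6 R 6.2 ztop 0.0634
[342 190   6   8  41] 588.2 238.4 R 7.1 ztop 0.0634
[331 195   6   8  42] 596.1 272.7 R 6.8 ztop 0.0632
tcp [535.3 273.1 130.2] toolx ang 83.2 q7 -0.51
[393 194  18  18 237] 595.9 273.4 R 5.9 ztop 0.0626
[439 198  19  18 259] 631.1 266.3 R 5.9 ztop 0.0625
[386 236  17  18 213] 588.9 238.5 R 6.2 ztop 0.0625
[429 240  19  18 237] 624.2 230.1 R 6.2 ztop 0.0624
tcp [535.3 273.1 130.2] toolx ang 83.2 q7 -0.51
```

View pics/w9.png

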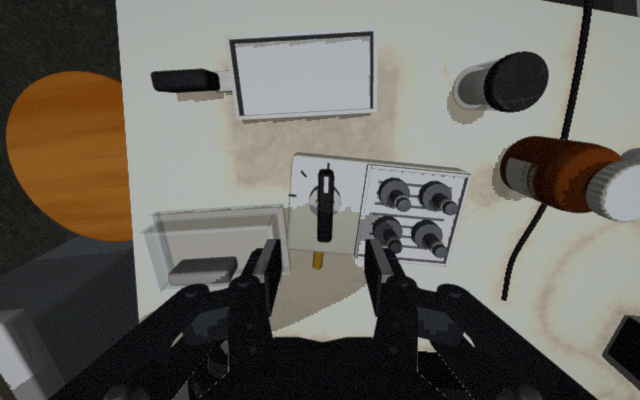

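All four stand on the plate (feet at about (393,190), (437,198), (386,235), (430,240)). The tray is empty, and the valve bar at (324,205) is centred between the jaws. I'll grip it.

```bash
python3 -m handwheel '[[0.1,[0.0006,0.0009,0.015],1.7],[0.1,[0,0,0.02],0],[0.1,[0,0,0.02],0],[0.1,[0,0,0.01],0],[0.1,[0,0,0.005],0],[0.1,[0,0,0.004],0],[0.1,[0,0,0],0],[0.1,[0,0,0],0]]'
python3 -m handwheel '[[-1,[0,0,0],0],[-1,[0,0,0],0],[-1,[0,0,0],0],[-1,[0,0,0],0],[-1,[0,0,0],0],[-1,[0,0,0],0],[-1,[0,0,0],0],[-1,[0,0,0],0],[-1,[0,0,0],0]]' 25
```

```text
t: 39.38
eef_pos: [0.5365, 0.2737, 0.0568]
eef_rot: [0.759, 0.651, 0.001, 0.0]
ft_force: [-0.3, -1.1, 0.7]
finger_gap: 0.047
grip_force: 0.0
t: 40.13
eef_pos: [0.5371, 0.2736, 0.0568]
eef_rot: [0.759, 0.651, 0.001, 0.0]
ft_force: [5.2, -0.5, 3.4]
finger_gap: 0.0122
grip_force: 25.0
```

```bash
python3 -m handwheel '[[-1,[0,0,0],-4],[-1,[0,0,0],-5],[-1,[0,0,0],-5],[-1,[0,0,0],-5],[-1,[0,0,0],-5],[-1,[0,0,0],-5],[-1,[0,0,0],-5],[-1,[0,0,0],-4],[-1,[0,0,0],-3],[-1,[0,0,0],0],[-1,[0,0,0],0],[-1,[0,0,0],0]]'
python3 -m handwheel '[[-0.6,[0,0,0],0],[0.1,[0,0,0],0],[0.1,[0,0,0],0],[0.1,[0,0,0],0],[0.1,[0,0,0],0],[0.1,[0,0,-0.01],0],[0.1,[0,0,-0.02],0],[0.1,[0,0,-0.02],0],[0.1,[0,0,-0.02],0],[0.1,[0,0,0],0]]'
python3 - <<'E'
from h import *
c=snap('wrist'); P=cloud(c); np.savez('w10.npz',**c)
Q=np.where(((abs(P[...,0]-.535)<.045)&(abs(P[...,1]-.277)<.05))[...,None],P,0)
print('valve top',rect(c,Q,(0,0,640,400),.058,.07,0,90))
print('block',rect(c,np.where((P[...,0]<.68)[...,None],P,0),(0,0,640,400),.017,.03,60,256))
Q=np.where((abs(P[...,0]-.41)<.08)[...,None]&(abs(P[...,1]-.235)<.08)[...,None],P,0)
print('fin',rect(c,Q,(0,0,640,400),.055,.075,40,200,40))
stems(.05,.07,.57,.68,.2,.31,c)
E
```

```text
t: 41.13
eef_pos: [0.5372, 0.2737, 0.0568]
eef_rot: [0.483, 0.876, 0.001, 0.001]
ft_force: [6.0, 0.3, 2.5]
finger_gap: 0.0123
grip_force: 24.8
t: 41.97
eef_pos: [0.5379, 0.2744, 0.1309]
eef_rot: [0.483, 0.876, 0.003, 0.001]
ft_force: [0.7, 0.2, 0.5]
finger_gap: 0.0471
grip_force: 0.0
valve top (979, 533.7, 277.2, 54.5, 11.9, -58.9, np.float64(0.0629))
block (9453, 578.4, 253.8, 155.1, 91.2, -12.5, np.float64(0.0224))
fin (1592, 429.8, 233.1, 50.1, 12.6, -3.1, np.float64(0.0673))
[379 240  12   9  57] 595.8 276.8 R 4.7 ztop 0.0609
[344 267  15  19 215] 588.3 238.3 R 6.0 ztop 0.0626
[404 266  16  18 167] 630.7 266.5 R 5.8 ztop 0.0622
tcp [537.2 274.2 128.9] toolx ang 122.3 q7 0.13
```

The valve reads 43.6°. The lid's fin now shows at x≈430, about 12 mm from where I left it, so I'll re-measure from close by.

```bash
python3 -m handwheel '[[0.3,[0.0028,-0.014,0],0],[0.3,[0.0028,-0.014,0],0],[0.3,[0.0028,-0.014,0],0],[0.3,[0.0028,-0.014,0],0],[0.3,[0.0028,-0.014,0],0],[0.3,[0.0028,-0.014,0],0],[0.3,[0.0028,-0.014,0],0],[0.3,[0.0028,-0.014,0],0],[0.3,[0,0,0],-6],[0.3,[0,0,0],-6],[0.3,[0,0,0],-6],[0.3,[0,0,0],-6],[0.3,[0,0,0],-6],[0.3,[0,0,0],-6],[0.3,[0,0,0],-6],[0.3,[0,0,0],-6],[0.3,[0,0,0],-7],[0.3,[0,0,0],0],[0.3,[0,0,0],0]]' 30
python3 - <<'E'
from h import *
c=snap('wrist'); P=cloud(c); np.savez('w11.npz',**c)
Q=np.where((abs(P[...,0]-.42)<.08)[...,None]&(abs(P[...,1]-.235)<.08)[...,None],P,0)
print('fin',rect(c,Q,(0,0,640,400),.06,.075,40,200,40))
print('skirt/top',rect(c,Q,(0,0,640,400),.03,.06,0,256,80))
Q=np.where((abs(P[...,0]-.44)<.06)[...,None]&(abs(P[...,1]-.38)<.03)[...,None],P,0)
print('handle',rect(c,Q,(0,0,640,400),.03,.05,0,70))
stems(0.3,.4,0,1,0,1,c)
E
```

```text
t: 43.6
eef_pos: [0.429, 0.2325, 0.1257]
eef_rot: [0.026, 1.0, -0.0, -0.0]
ft_force: [0.6, -0.6, -1.4]
finger_gap: 0.0554
grip_force: 0.0
fin (1030, 428.7, 232.6, 48.9, 11.6, -3.2, np.float64(0.0679))
skirt/top (9272, 429.2, 232.4, 116.0, 62.1, -2.8, np.float64(0.0423))
handle (942, 439.8, 381.0, 41.4, 13.6, -3.6, np.float64(0.0377))
tcp [429.1 232.5 125.8] toolx ang 177.0 q7 0.97
```

```bash
python3 - <<'E'
from h import *
for f in('w9','w8','w11'):
    c=dict(np.load(f+'.npz'));P=cloud(c)
    Q=np.where(((abs(P[...,0]-.535)<.0675)&(abs(P[...,1]-.377)<.045))[...,None],P,0)
    print(f,rect(c,Q,(0,0,640,400),.013,.026,0,256,90))
E
python3 -m handwheel '[[0.3,[0,0,0.015],0],[0.3,[0,0,0.02],0],[0.3,[0,0,0.015],0],[0.3,[0,0,0.01],0],[0.3,[0,0,0.005],0],[0.3,[0,0,0],0],[-1,[0,0,0],0],[-1,[0,0,0],0],[-1,[0,0,0],0],[-1,[0,0,0],0],[-1,[0,0,0],0],[-1,[0,0,0],0],[-1,[0,0,0],0],[-1,[0,0,0],0],[-1,[0,0,0],0]]' 30
```

```text
w9 (2431, 531.3, 376.1, 116.6, 62.3, -3.9, np.float64(0.0201))
w8 (2821, 551.5, 367.3, 75.0, 46.6, -3.0, np.float64(0.0181))
w11 (1369, 512.4, 377.0, 79.9, 63.5, -3.6, np.float64(0.019))
t: 44.9
eef_pos: [0.4297, 0.233, 0.0617]
eef_rot: [0.024, 1.0, 0.0, 0.0]
ft_force: [-1.1, -1.0, 6.4]
finger_gap: 0.0114
grip_force: 33.8
```

```bash
python3 -m handwheel '[[-1,[0,0,-0.005],0],[-1,[0,0,-0.015],0],[-1,[0,0,-0.025],0],[-1,[0,0,-0.025],0],[-1,[0,0,-0.02],0],[-1,[0,0,0],0.4],[-1,[-0.0095,0.0148,0],0],[-1,[-0.0095,0.0148,0],0],[-1,[-0.0095,0.0148,0],0],[-1,[-0.0095,0.0148,0],0],[-1,[-0.0095,0.0148,0],0],[-1,[-0.0095,0.0148,0],0],[-1,[-0.0095,0.0148,0],0],[-1,[-0.0095,0.0148,0],0],[-1,[-0.0095,0.0149,0],0],[-1,[-0.0094,0.0149,0],0],[-1,[0,0,0.015],0],[-1,[0,0,0.015],0],[-1,[0,0,0],0],[-1,[0,0,0],0]]'
python3 - <<'E'
from h import *
c=snap('wrist','w12.png'); P=cloud(c)
Q=np.where(((abs(P[...,0]-.53)<.1)&(abs(P[...,1]-.377)<.05))[...,None],P,0)
Z=np.where((P[...,0]>.46)[...,None],Q,0)
print('lid',rect(c,Z,(0,0,640,400),.05,.13,0,256,80))
print('fin',rect(c,Z,(0,0,640,400),.118,.17,60,200,40))
print('handle',rect(c,Q,(0,0,640,400),.03,.042,0,70))
go(531.8,376.6); stems(.3,.4,0,1,0,1,c)
E
```

```text
t: 46.57
eef_pos: [0.5315, 0.3749, 0.1198]
eef_rot: [0.027, 1.0, -0.001, -0.001]
ft_force: [0.5, -0.1, -0.6]
finger_gap: 0.0112
grip_force: 32.7
lid (15935, 528.3, 374.1, 122.4, 73.2, -3.1, np.float64(0.1004))
fin (1932, 530.3, 374.1, 49.6, 11.7, -3.1, np.float64(0.1259))
handle (810, 445.3, 381.7, 30.4, 12.7, -3.5, np.float64(0.0381))
go [ 0.3  1.4 -0. ]
tcp [532.  375.2 121. ] toolx ang 176.8 q7 0.92
```

View pics/w12.png

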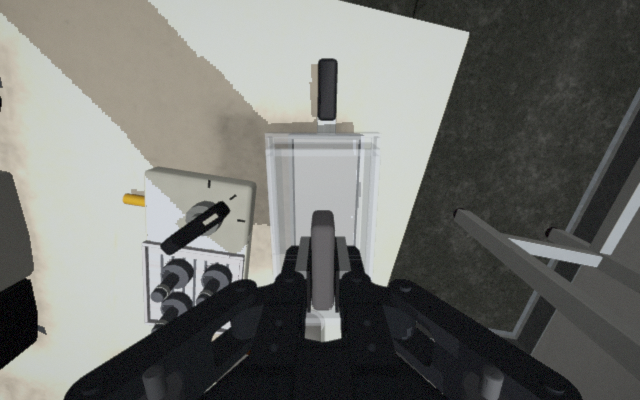

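The lid hangs above the tray, aligned to about 2 mm, and the stopcock bar points at its middle mark. A small y correction, then lower.

```bash
python3 -m handwheel '[[-1,[-0.0004,0.0015,0.01],0],[-1,[0,0,0.01],0],[-1,[0,0,0.01],0],[-1,[0,0,0.006],0],[-1,[0,0,0.004],0],[-1,[0,0,0.003],0],[-1,[0,0,0.002],0],[-1,[0,0,0],0],[-1,[0,0,0],0]]'
```

```text
t: 47.37
eef_pos: [0.5328, 0.3771, 0.0763]
eef_rot: [0.027, 1.0, 0.0, 0.0]
ft_force: [-0.2, 0.6, -2.0]
finger_gap: 0.0111
grip_force: 32.8
```

```bash
python3 -m handwheel '[[-1,[0.0005,0,0.001],0],[-1,[0,0,0.001],0],[-1,[0,0,0.001],0],[-1,[0,0,0],0],[-1,[0,0,0],0]]'
```

```text
t: 47.78
eef_pos: [0.5322, 0.377, 0.073]
eef_rot: [0.027, 1.0, 0.0, -0.0]
ft_force: [0.8, 0.5, -0.9]
finger_gap: 0.0111
grip_force: 32.8
```

```bash
python3 -m handwheel '[[-1,[0,0,0.0005],0],[-0.7,[0,0,0],0],[-0.4,[0,0,0],0],[0.3,[0,0,0],0],[0.3,[0,0,0],0],[0.3,[0,0,0],0],[0.3,[0,0,-0.005],0],[0.3,[0,0,-0.015],0],[0.3,[0,0,-0.02],0],[0.3,[0,0,-0.025],0],[0.3,[0.01,0,-0.025],0],[0.3,[0.02,0,-0.025],0],[0.3,[0.02,0,-0.025],0],[0.3,[0.01,0,-0.015],0],[0.3,[0,0,0],0],[0.3,[0,0,0],0]]'
python3 - <<'E'
from h import *
c=snap('wrist'); P=cloud(c)
R=lambda x,y,a,b:np.where(((abs(P[...,0]-x)<a)&(abs(P[...,1]-y)<b))[...,None],P,0)
F=(0,0,640,400)
print('fin',rect(c,R(.53,.377,.05,.03),F,.066,.09,0,256)); print('lid',rect(c,R(.535,.377,.08,.05),F,.045,.06,0,256,80))
print('handle',rect(c,R(.44,.382,.03,.03),F,.03,.05,0,70)); print('valve',rect(c,R(.535,.277,.045,.05),F,.056,.07,0,90)); print('block',rect(c,R(.58,.253,.1,.075),F,.017,.03,60,256))
stems(.05,.07,.57,.68,.2,.31,c); d=snap('side'); stems(.05,.07,.57,.68,.2,.31,d)
cv2.imwrite('pics/end.png',cv2.resize(d['img'][120:270,230:430],None,fx=3.5,fy=3.5,interpolation=2)[:,:,::-1])
E
```

```text
t: 49.12
eef_pos: [0.4723, 0.3808, 0.2288]
eef_rot: [0.027, 1.0, 0.001, 0.001]
ft_force: [0.6, -0.4, 0.3]
finger_gap: 0.0556
grip_force: 0.0
fin (477, 530.7, 376.6, 49.1, 11.4, -3.0, np.float64(0.0787))
lid (4228, 531.9, 376.3, 117.1, 62.1, -3.1, np.float64(0.0532))
handle (368, 439.8, 382.2, 40.8, 12.9, -3.4, np.float64(0.0381))
valve (407, 533.2, 276.9, 55.1, 11.6, -58.1, np.float64(0.0626))
block (3505, 572.8, 255.0, 145.0, 92.2, -12.3, np.float64(0.0223))
[209 271  11  13 106] 587.9 238.6 R 5.9 ztop 0.0624
tcp [472.4 380.1 227.5] toolx ang 176.9 q7 0.82
[323 181   5   8  37] 624.2 232.0 R 5.7 ztop 0.0651
[336 185   5   8  37] 587.9 239.1 R 5.4 ztop 0.065
[313 186   5   8  38] 631.4 267.1 R 5.6 ztop 0.0645
[325 190   6   9  39] 596.4 274.5 R 6.0 ztop 0.065
tcp [472.5 379.7 226.7] toolx ang 176.8 q7 0.82
```

View pics/end.png

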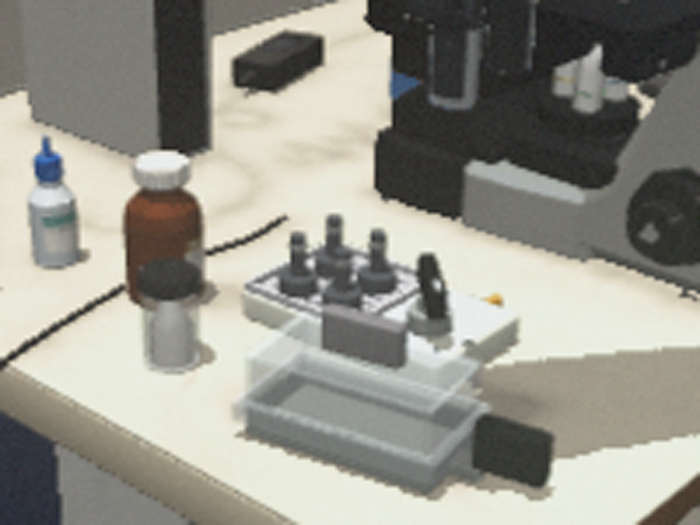

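The view shows four plungers upright on the plate around (335,265), the lid seated on the empty tray (top at z 53, as given) and the valve at about 44°. The hand is clear of everything, so I'm handing in.

```bash
python3 -c "
from cell import r
print(r.hand_in())"
```

```text
the job is handed in; nothing more can be done
None
```

The job is handed in at about 49 s of the 208 s allowed, with no verdict returned: my last measurements showed all four plungers upright on the plate, the stopcock at about 44°, the lid seated on the empty tray, and the bottle and canister not touched.

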